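# Lock the filter collar of the fume extractor

### The job

The filter of the bench fume extractor has been changed but not locked. Press the upper edge of the flap in the extractor's sloping front inward until its catch lets go and it swings right open, then turn the black ribbed collar behind it clockwise until its raised pointer lines up with the bar mark on the fixed barrel inside it. Leave the flap open and do not disturb the other things on the bench.

Things in the scene. Friction and masses are not known exactly. Their poses are not given: they have to be found in the camera images.
- extractor: The grey fume extractor, fixed to the table: 295 mm deep, 220 mm wide, 174 mm tall, flat on top at the back, its front sloping down to the robot at 25 degrees. Origin on the table under the middle of the sloping front; x points from the robot to its back, z up.
- collar_centre (a point): Fixed point on the collar's axis, half-way up the collar, 27 mm below the sloping front face. z points out of the front along the collar's axis (25 degrees from vertical, leaning to the robot), x up the slope, y along the front, left as the robot sees it. The collar is a black ribbed ring of 53 mm outside diameter, 30 mm tall along z, its top 12 mm below the front face.
- mark (a point): Outer end of the bar mark, on the top of the fixed bare-metal barrel (33 mm diameter) inside the collar, straight up the slope from the axis: the locked place. A dot marks the unlocked place. Axes as collar_centre. The open bay round the collar is 160 mm along x by 170 mm along y, centred on it; a fixed flange 90 mm across lies 10 mm below the collar's lower end.
- pointer (a point): The raised white pointer on the collar's top face, 22 mm from the axis; it turns with the collar. Locked: it lies straight up the slope from the axis, beside the bar mark.
- collar (a joint): Collar angle in rad, grows clockwise seen from in front of the face: 0 at the unlocked dot, 1.3 exactly on the locked bar mark, end stop at 1.75 (too far). Starts at 0.05 to 0.55. Friction about 0.12 N m; it stays where it is left.
- flap_press (a point): Middle of the ribbed thumb area on the flap's outer face, 17 mm from its free upper edge, 140 mm from its hinge; while shut it is 60 mm along x and 27 mm along z from collar_centre, axes alike, and is pressed along -z. The flap is a grey plate, 156 mm up the slope by 162 mm wide by 4 mm thick, flush in the front, hinged along its lower edge.
- flap (a joint): Flap angle in rad: 0 shut, negative pressed in (stop at -0.05, 7 mm at flap_press); about 4 mm in, at 2 to 4 N, the catch lets go, and as the tool withdraws a spring swings the flap up and over towards the robot in about 2 s. 2.2 fully open: it juts from the bay's lower edge towards the robot, rising 29 degrees, and stays.
- bottle: Bystander, leave alone: white bottle, 72 mm across, 170 mm tall; origin at the centre of its underside.
- tin: Bystander, leave alone: flat round aluminium tin, 54 mm across, 30 mm tall, standing on the extractor's flat top behind the flap; origin at the centre of its underside.
- pliers: Bystander, leave alone: small pliers with yellow handles lying flat, about 150 x 66 mm, 14 mm high; origin on the table under the pivot.
- dish: Bystander, leave alone: small brown dish, 68 mm across, 26 mm tall, beside the extractor; origin at the centre of its underside.
- driver: Bystander, leave alone: screwdriver lying flat, 170 mm long; origin on the table.
- meter: Bystander, leave alone: black hand-held meter lying flat, 130 x 70 x 30 mm, no leads; origin at the centre of its underside.

How it is judged:
On the way, in this order (a step that is already met when the one before it is completed fails the run):
1. the flap has been pressed, has let go and has swung open (value of joint flap above 1.8 rad), for 0.2 s.
2. the collar stands on its locked mark (value of joint collar between 1.19 and 1.41 rad and value of joint flap above 1.8 rad), for 0.2 s.
At the end, for the whole second after the job is handed in: The collar's pointer is at rest within 0.11 rad (about 6 degrees) of the locked bar mark, joint value 1.19 to 1.41, and the flap is at rest and open beyond 1.8 rad (all of step 2 and velocity of joint collar between -0.05 and 0.05 rad/s and velocity of joint flap between -0.1 and 0.1 rad/s); the robot touches nothing.
It fails at once if a bystander is moved by more than 30 mm or tipped over (distance of any of bottle, tin, pliers, dish, driver, meter from where it was at the start of the episode above 0.03 m or angle between any of bottle, tin, pliers, dish, driver, meter's own z axis and vertical above 0.5 rad).
It also fails if it takes over 50 s, if anything falls off the work surface, if the arm or the gripper's body presses on something with over 40 N, if the wrist force passes 120 N, or if a joint passes its speed limit or range.

### The arm

A 7-joint arm with a two-finger parallel gripper is mounted at the origin on the work surface. World frame = base frame: x ahead of the robot, y to its left, z up, the work surface at z = 0. Lengths are in m, angles in rad, forces in N, time in s.
With the tool pointing down it reaches from about 0.4 to 0.875 m from the base axis. Payload 4.4 kg.
Tool frame: the origin (TCP) lies midway between the tips of the shut fingers; the grasp point (between the pads) lies 19 mm behind it; z points along the fingers, x is the direction in which the jaws open and shut, and the axes are right-handed (so a half turn about z gives the same grasp; the last joint's range is limited). The gripper opens to 85 mm and grips with 20 to 120 N. Pads are 22 mm wide; open, the fingers measure 114 mm over their backs; the gripper's body (76 mm by 85 mm) begins 54 mm behind the grasp point. The pads swing forward as they close: fully open they stand 13 mm farther back than shut.
Start: joints at [-0.066, 0.628, 0.038, 1.517, -0.027, 0.996, -0.02], TCP at [0.65, 0, 0.231] pointing down, gripper open.
Joint ranges: [-3.06, 3.06], [-0.37, 2.12], [-1.25, 1.32], [0.18, 2.47], [-1.1, 4.24], [0.23, 1.98], [-2.94, 2.94]. Speed limits (rad/s): [2.57, 2.57, 3.14, 3.14, 3.14, 3.14, 3.14].

### API

Orientations are given as a unit quaternion [w, x, y, z].
In Python, from workcell import env gives the robot as it stands.
- The arm moves only by the tool step_arm, never from a script. Its argument "increments" is one flat list of numbers, 4 for each row, row after row: the shift along the tool's x, y, z in mm, then the turn about the tool's z in degrees. In form: [tx, ty, tz, roll, tx, ty, tz, roll, ...]. A call has 1 to 5 rows; each row shifts and turns the commanded pose from where the row before left it, along the tool's axes as they then stand; what a row does not reach is not made up. A row lasts 1/12 s, in which the tool goes at most 41.7 mm and 7.16 degrees, less where a joint would pass 70% of its speed; a pose out of reach is approached as far as the arm can. A call with a gripper value outside its range is refused whole. "grip" is the closure in counts, from 0 (fully open) to 255 (shut), set as the call begins (left out, the last holds). The fingers move at their own pace and stop on an object; "newtons" is the grip in N (left out, the last holds). Time passes only in rows, so rows that do not move let the fingers close. It gives the time, the measured TCP pose, the force and the opening at its end, in the units of the state.
- env.get_obs(): the state, without advancing time (a new reading comes with each control period).
- env.read_camera(name): name is "scene" or "side" or "wrist"; returns a dict with "img" (384x512x3 uint8, blue, green, red), "fx", "fy", "cx", "cy" (pixels), "world_from_camera" (4x4, takes a point from camera to world coordinates). Camera axes: x right, y up, looking along -z (the intrinsics and any distortion apply to the point x, -y, -z); pixel columns grow to the right and rows downward; lengths in m; the calibration is good to about 2 mm. A picture is of the moment at which its call begins. There is no depth.
- env.hand_in(): hands the job in, once; it reports no verdict.
The state is a dict: "t": time; "joints": joint angles; "qd": joint speeds; "joint_torque": joint torques, N m; "eef_pos": TCP position; "orientation": TCP orientation; "wrist_force": force on the tool from outside, world axes, zero at the start; "ft_torque": the same for the moment, N m; "grip_width": opening from 0.0 (shut) to 1.0 (fully open).
Only numpy, scipy, OpenCV 4.12 (cv2) and the standard library are available. Lean on these libraries where they do the work, as an engineer would, in place of code of your own. Each camera call takes 0.05 s, during which the arm holds its last target. There are 200 camera calls.

## Working session

There is one attempt and no reset: what is moved stays moved. The work goes in short steps, Python scripts to look and compute and a tool call to move; the robot and the scene stay as the last step left them, time stands still between calls to the robot, and variables do not carry over. Pictures are saved under pics/ and viewed, about 8 in all and at most 12, crops included, and the job is handed in when it is done.

Besides the shell and the picture viewer there is one more tool, called after "Call:" as name(argument=value, ...) on one line, values as JSON. step_arm: Moves the arm, as the interface text tells. Its arguments: {"type":"object","properties":{"increments":{"type":"array"},"grip":{"type":"number"},"newtons":{"type":"number"}},"required":["increments"]}

```bash
mkdir -p pics; ls
python3 - <<'E'
from workcell import env
import cv2,numpy as np
o=env.get_obs();print({k:np.round(v,3).tolist() for k,v in o.items()})
ims=[]
for n in["scene","side","wrist"]:
    c=env.read_camera(n);cv2.imwrite(f"pics/{n}0.png",c["img"]);np.savez(f"pics/{n}0.npz",**c)
    print(n,c["fx"],c["fy"],c["cx"],c["cy"],c.keys(),np.round(c["world_from_camera"],3).tolist())
E
```

```text
pics
{'t': 0.0, 'joints': [-0.066, 0.629, 0.038, 1.518, -0.027, 0.996, -0.02], 'qd': [0.0, -0.001, -0.0, 0.0, 0.001, 0.0, 0.001], 'joint_torque': [-0.001, -56.341, 1.226, -19.345, 0.011, 0.011, -0.0], 'eef_pos': [0.649, 0.0, 0.23], 'orientation': [-0.0, 1.0, 0.0, -0.001], 'wrist_force': [-0.609, -0.275, -0.398], 'ft_torque': [-0.015, -0.011, 0.052], 'grip_width': 1.001}
scene 428.04724192566226 428.04724192566226 258.00580289183057 183.9105973866135 dict_keys(['img', 'fx', 'fy', 'cx', 'cy', 'world_from_camera']) [[0.485, -0.734, 0.476, 1.197], [0.875, 0.404, -0.267, -0.261], [0.003, 0.546, 0.838, 1.166], [0.0, 0.0, 0.0, 1.0]]
side 463.6835653147911 463.6835653147911 260.04716332961493 192.75126603422058 dict_keys(['img', 'fx', 'fy', 'cx', 'cy', 'world_from_camera']) [[-0.972, 0.131, -0.195, 0.371], [-0.234, -0.606, 0.76, 1.007], [-0.019, 0.785, 0.62, 0.922], [0.0, 0.0, 0.0, 1.0]]
wrist 288.15394276194354 288.15394276194354 257.44072416438536 194.9957373110063 dict_keys(['img', 'fx', 'fy', 'cx', 'cy', 'world_from_camera']) [[1.0, -0.002, 0.002, 0.65], [0.001, 0.963, 0.27, 0.069], [-0.003, -0.27, 0.963, 0.373], [0.0, 0.0, 0.0, 1.0]]
```

Run:
```python
import cv2
for n in["scene","side"]:
    cv2.imwrite(f"pics/{n}0b.png",cv2.resize(cv2.imread(f"pics/{n}0.png"),(800,600),interpolation=cv2.INTER_CUBIC))
```

```text
(no output)
```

View pics/scene0b.png

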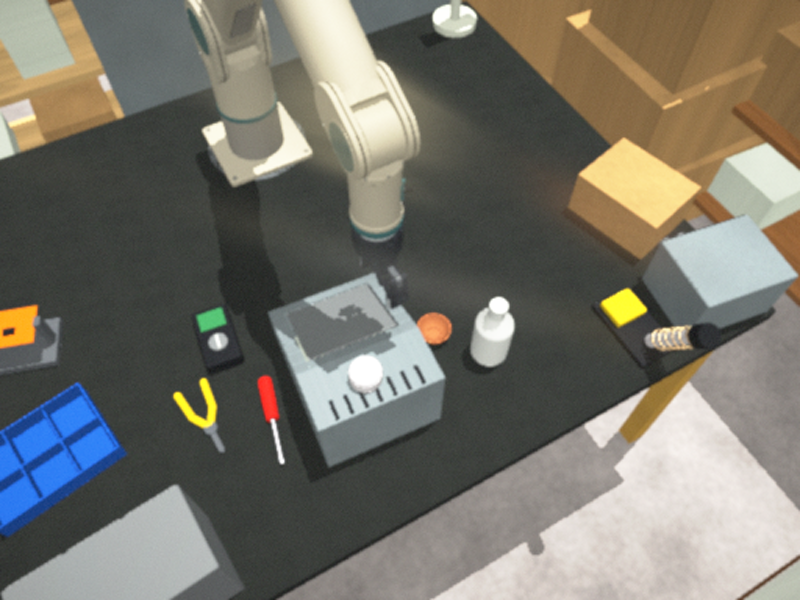

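View pics/side0b.png

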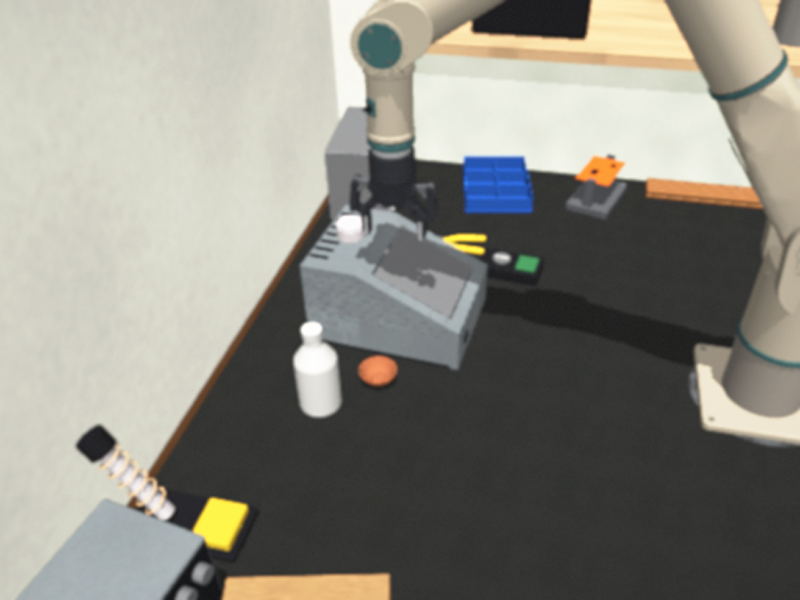

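View wrist.

Run:
```python
import cv2
cv2.imwrite(f"pics/wrist0b.png",cv2.resize(cv2.imread(f"pics/wrist0.png"),(800,600),interpolation=cv2.INTER_CUBIC))
```

```text
(no output)
```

View pics/wrist0b.png

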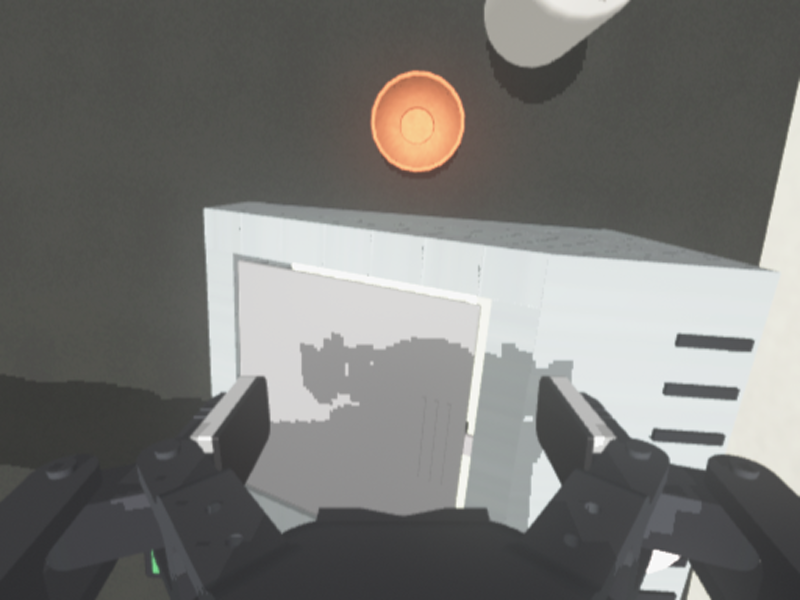

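```bash
cat > h.py <<'E'
import numpy as np
T=np.tan(np.radians(25));C=np.cos(np.radians(25));S=np.sin(np.radians(25))
def proj(c,P):
    M=np.linalg.inv(c["world_from_camera"]);q=(np.atleast_2d(P)@M[:3,:3].T+M[:3,3])
    return np.c_[c["cx"]+c["fx"]*q[:,0]/-q[:,2],c["cy"]-c["fy"]*q[:,1]/-q[:,2]]
def toW(p,P):
    c,s=np.cos(p[2]),np.sin(p[2]);P=np.atleast_2d(P)
    return np.c_[p[0]+c*P[:,0]-s*P[:,1],p[1]+s*P[:,0]+c*P[:,1],P[:,2]]
E
cat > fit.py <<'E'
from h import *
from scipy.optimize import least_squares
cam={n:dict(np.load(f"pics/{n}0.npz")) for n in["scene","side","wrist"]}
# p: x,y,yaw,a,b,u(slope offset of collar from origin-face point)
def pts(p):
    x,y,w,a,b,u=p; zs=.174-b*T; W=.11; sl=lambda s,yy:(s*C,yy,zs+s*S)
    return dict(FL=(-a,W,zs-a*T),FR=(-a,-W,zs-a*T),KL=(b,W,.174),KR=(b,-W,.174),BL=(.295-a,W,.174),BR=(.295-a,-W,.174),
     GFL=(-a,W,0),GBL=(.295-a,W,0),GBR=(.295-a,-W,0),fl=sl(u-.079,.081),ful=sl(u+.077,.081),fur=sl(u+.077,-.081),flr=sl(u-.079,-.081))
obs=[("wrist","FL",205,208),("wrist","KL",545,255),("wrist","BL",775,270),("wrist","GFL",245,203),("wrist","GBL",612,230),("wrist","fl",236,258),("wrist","ful",480,304),
("side","FL",462,335),("side","GFL",455,368),("side","BL",303,264),("side","FR",487,262),
("scene","FR",270,315),("scene","FL",378,275),("scene","KR",298,372),("scene","BR",322,432),("scene","BL",442,382),("scene","GBR",328,463),("scene","GBL",440,415)]
def res(p):
    d=pts(p);return np.concatenate([proj(cam[n],toW(p,d[k]))[0]-np.array([u,v])/1.5625 for n,k,u,v in obs])
r=least_squares(res,[.68,0,0,.15,.1,0],loss="soft_l1",x_scale=.01)
if __name__=="__main__":
    print(np.round(r.x,4),"zs",.174-r.x[4]*T)
    for o,e in zip(obs,res(r.x).reshape(-1,2)):print(o,np.round(e,1))
E
python3 fit.py
```

```text
[ 0.6608 -0.0692 -0.074   0.1461  0.0441 -0.055 ] zs 0.1534587535921517
('wrist', 'FL', 205, 208) [-1.9 -0.1]
('wrist', 'KL', 545, 255) [ 0.3 -1.2]
('wrist', 'BL', 775, 270) [1.1 0.3]
('wrist', 'GFL', 245, 203) [ 1.5 -1.1]
('wrist', 'GBL', 612, 230) [-2.8 -0.8]
('wrist', 'fl', 236, 258) [0. 1.]
('wrist', 'ful', 480, 304) [-0.2  0.6]
('side', 'FL', 462, 335) [-2.6 -0.9]
('side', 'GFL', 455, 368) [1.1 0.6]
('side', 'BL', 303, 264) [-2.6  0.8]
('side', 'FR', 487, 262) [-0.7  1.3]
('scene', 'FR', 270, 315) [-2.2 -2.2]
('scene', 'FL', 378, 275) [-2.6 -2.3]
('scene', 'KR', 298, 372) [-2.3  1.5]
('scene', 'BR', 322, 432) [-3.  -1.2]
('scene', 'BL', 442, 382) [ 1.3 -3.6]
('scene', 'GBR', 328, 463) [-0.3  2.1]
('scene', 'GBL', 440, 415) [-0.8  1.5]
```

```bash
cat > geo.py <<'E'
from fit import *
x,y,w,a,b,u=r.x
def col(P,p=r.x): # collar frame -> world
    x,y,w,a,b,u=p; P=np.atleast_2d(P);zs=.174-b*T
    f=np.array([u*C,0,zs+u*S])-.027*np.array([-S,0,C])
    return toW(p,f+P[:,:1]*[C,0,S]+P[:,1:2]*[0,1,0]+P[:,2:]*[-S,0,C])
def ray(c,uv,z):
    M=c["world_from_camera"];d=M[:3,:3]@[(uv[0]-c["cx"])/c["fx"],-(uv[1]-c["cy"])/c["fy"],-1];o=M[:3,3]
    return o+d*(z-o[2])/d[2]
if __name__=="__main__":
    for n,P in dict(centre=(0,0,0),press=(.06,0,.027),face=(0,0,.027),hinge=(-.08,0,.027),upper=(.077,0,.027)).items():print(n,np.round(col(P)[0],4))
    for n,k,z in[("tin",(366,369),.204),("bottlecap",(498,306),.17),("dish",(435,324),.026)]:print(n,np.round(ray(cam["scene"],np.array(k)/1.5625,z),3))
    print("tin side",np.round(ray(cam["side"],np.array((350,222))/1.5625,.204),3))
    # rib midpoint in wrist: press point predicted
    print(proj(cam["wrist"],col((.06,0,.027)))*1.5625,proj(cam["scene"],col((.06,0,.027)))*1.5625)
E
python3 geo.py
```

```text
centre [ 0.6225 -0.0664  0.1058]
press [ 0.6653 -0.0696  0.1556]
face [ 0.6111 -0.0656  0.1302]
hinge [ 0.5388 -0.0602  0.0964]
upper [ 0.6807 -0.0707  0.1628]
tin [ 0.758 -0.081  0.204]
bottlecap [0.746 0.183 0.17 ]
dish [0.655 0.115 0.026]
tin side [ 0.754 -0.083  0.204]
[[431.76971825 440.93068699]] [[348.58204944 335.89926211]]
```

Call:
step_arm(increments=[8,35,10,0,8,35,10,0,0,0,10,-7.15,0,0,10,-7.15,0,0,0,-7.15], grip=255, newtons=40)

```text
t: 0.57
eef_pos: [0.6643, -0.0708, 0.1885]
orientation: [-0.001, 0.982, 0.188, -0.002]
wrist_force: [0.4, 1.1, 0.4]
grip_width: 0.299
```

Call:
step_arm(increments=[0,0,0,-7.15,0,0,0,-7.15,0,0,0,-7.15,0,0,0,-7.15,0,0,0,-7.15])

```text
t: 0.98
eef_pos: [0.6657, -0.0701, 0.1909]
orientation: [-0.0, 0.877, 0.481, -0.0]
wrist_force: [-0.3, 0.2, 0.4]
grip_width: -0.001
```

Call:
step_arm(increments=[0,0,0,-7.15,0,0,0,-7.15,0,0,0,-7.15,0,0,0,-7.15,0,0,0,0])

```text
t: 1.4
eef_pos: [0.6657, -0.0702, 0.1908]
orientation: [-0.0, 0.732, 0.682, -0.0]
wrist_force: [0.5, 0.8, 0.7]
grip_width: -0.001
```

Call:
step_arm(increments=[0,0,12,0,0,0,13,0,0,1,2,0,0,1,2,0,0,0,0,0])

```text
t: 1.82
eef_pos: [0.6678, -0.0699, 0.1612]
orientation: [-0.001, 0.733, 0.68, -0.0]
wrist_force: [-0.2, 0.1, 0.1]
grip_width: -0.002
```

Call:
step_arm(increments=[0,0.8,1.8,0,0,0.8,1.8,0,0,0,0,0])

```text
t: 2.07
eef_pos: [0.6698, -0.0701, 0.159]
orientation: [0.0, 0.733, 0.681, 0.0]
wrist_force: [-0.6, 0.7, 1.3]
grip_width: 0.001
```

Call:
step_arm(increments=[0,0.8,1.8,0,0,0.8,1.8,0,0,0,0,0])

```text
t: 2.32
eef_pos: [0.6715, -0.0702, 0.155]
orientation: [0.0, 0.733, 0.681, 0.0]
wrist_force: [-1.2, 0.3, 2.1]
grip_width: -0.002
```

Call:
step_arm(increments=[0,0.8,1.8,0,0,0.4,0.9,0,0,0,0,0])

```text
t: 2.57
eef_pos: [0.6726, -0.0703, 0.1524]
orientation: [-0.0, 0.733, 0.681, 0.0]
wrist_force: [-1.8, 0.8, 3.5]
grip_width: 0.0
```

Call:
step_arm(increments=[0,0.8,1.8,0,0,0,0,0])

```text
t: 2.73
eef_pos: [0.6732, -0.0703, 0.1507]
orientation: [-0.0, 0.733, 0.681, 0.0]
wrist_force: [-2.3, 0.8, 5.8]
grip_width: 0.004
```

Call:
step_arm(increments=[0,0,-20,0,0,0,-40,0,0,0,-40,0,0,0,-40,0,0,0,0,0])

```text
t: 3.15
eef_pos: [0.678, -0.0705, 0.2996]
orientation: [0.006, 0.733, 0.68, 0.006]
wrist_force: [1.5, -0.3, 1.3]
grip_width: 0.003
```

Call:
step_arm(increments=[0,0,0,0,0,0,0,0,0,0,0,0,0,0,0,0,0,0,0,0], grip=0)

```text
t: 3.57
eef_pos: [0.6726, -0.0706, 0.289]
orientation: [-0.001, 0.733, 0.681, -0.001]
wrist_force: [0.1, -0.5, 0.6]
grip_width: 0.706
```

Call:
step_arm(increments=[0,0,0,0,0,0,0,0,0,0,0,0,0,0,0,0,0,0,0,0])

```text
t: 3.98
eef_pos: [0.6732, -0.0705, 0.2906]
orientation: [0.0, 0.733, 0.681, 0.0]
wrist_force: [0.6, 0.6, -0.4]
grip_width: 1.002
```

Call:
step_arm(increments=[0,0,0,0,0,0,0,0,0,0,0,0,0,0,0,0,0,0,0,0])

```text
t: 4.4
eef_pos: [0.6732, -0.0705, 0.2906]
orientation: [0.0, 0.733, 0.681, 0.0]
wrist_force: [-0.2, 0.2, 0.2]
grip_width: 1.0
```

Call:
step_arm(increments=[0,0,0,0,0,0,0,0,0,0,0,0,0,0,0,0,0,0,0,0])

```text
t: 4.82
eef_pos: [0.6732, -0.0705, 0.2906]
orientation: [0.0, 0.733, 0.681, 0.0]
wrist_force: [0.1, 0.2, -1.5]
grip_width: 0.996
```

```bash
cat > snap.py <<'E'
from workcell import env
import cv2,numpy as np,sys
k=sys.argv[1]
for n in["scene","side","wrist"]:
    c=env.read_camera(n);np.savez(f"pics/{n}{k}.npz",**c)
    im=c["img"]
    cv2.imwrite(f"pics/{n}{k}.png",cv2.resize(im,(800,600),interpolation=cv2.INTER_CUBIC))
E
python3 snap.py 1
```

```text
(no output)
```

View pics/wrist1.png

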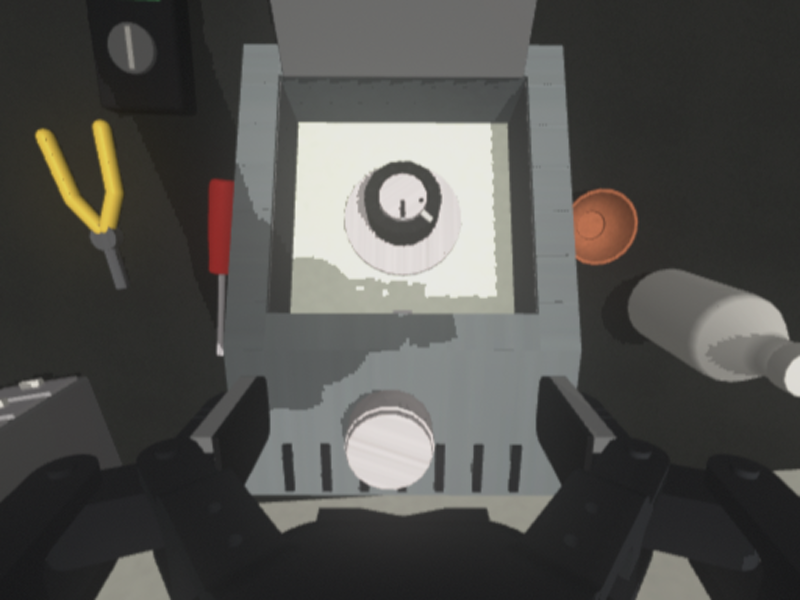

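```bash
cat > ang.py <<'E'
from geo import *
import sys
from scipy.optimize import minimize
k=sys.argv[1];cam_n=sys.argv[2];c=dict(np.load(f"pics/{cam_n}{k}.npz"))
print("cam",np.round(c["world_from_camera"][:3,3],3))
print("collar top centre px",proj(c,col((0,0,.015)))*1.5625,"mark",proj(c,col((.0165,0,.015)))*1.5625)
t=np.linspace(0,2*np.pi,72,endpoint=False)
ring=proj(c,col(np.c_[.0265*np.cos(t),.0265*np.sin(t),0*t+.015]))*1.5625
print("ring top bbox",ring.min(0),ring.max(0))
for q in np.arange(0,1.76,.1):
    print(round(q,2),np.round(proj(c,col((.022*np.cos(1.3-q),.022*np.sin(1.3-q),.016)))*1.5625,1))
E
python3 ang.py 1 wrist
python3 - <<'E'
import cv2
im=cv2.imread("pics/wrist1.png")[130:290,320:490]
cv2.imwrite("pics/c1.png",cv2.resize(im,None,fx=3.5,fy=3.5,interpolation=cv2.INTER_CUBIC))
E
```

```text
cam [ 0.605 -0.065  0.434]
collar top centre px [[401.74377169 196.17095578]] mark [[401.70820171 219.4063821 ]]
ring top bbox [362.70104586 159.69577003] [440.78217167 233.68995207]
0.0 [[433.2 203.9]]
0.1 [[432.2 206.8]]
0.2 [[430.9 209.7]]
0.3 [[429.3 212.4]]
0.4 [[427.4 214.9]]
0.5 [[425.2 217.3]]
0.6 [[422.8 219.4]]
0.7 [[420.2 221.3]]
0.8 [[417.5 222.9]]
0.9 [[414.5 224.3]]
1.0 [[411.4 225.4]]
1.1 [[408.2 226.1]]
1.2 [[405.  226.6]]
1.3 [[401.7 226.7]]
1.4 [[398.4 226.6]]
1.5 [[395.2 226.1]]
1.6 [[392.  225.3]]
1.7 [[388.9 224.2]]
```

View pics/c1.png

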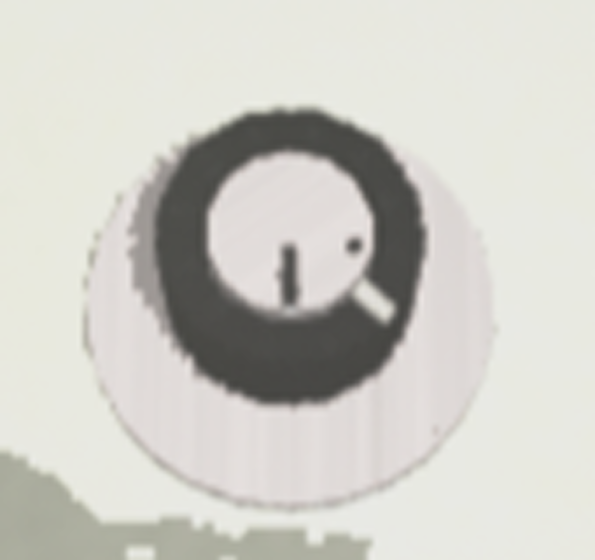

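Call:
step_arm(increments=[0.7,-25,20,0,0.6,-26,30,0,0,0,30,-7,0,0,30,-7,0,0,20,-7])

```text
t: 5.38
eef_pos: [0.6208, -0.0656, 0.1584]
orientation: [-0.001, 0.594, 0.805, -0.001]
wrist_force: [-0.2, -0.7, 0.5]
grip_width: 1.001
```

Call:
step_arm(increments=[0,0,20,0,0,0,20,0,0,0,14,0,0,0,10,0,0,0,0,0])

```text
t: 5.8
eef_pos: [0.6211, -0.0655, 0.0945]
orientation: [-0.002, 0.596, 0.803, -0.001]
wrist_force: [-0.5, -0.5, -0.3]
grip_width: 0.998
```

Call:
step_arm(increments=[0,0,0,0,0,0,0,0,0,0,0,0,0,0,0,0,0,0,0,0], grip=255, newtons=30)

```text
t: 6.22
eef_pos: [0.6236, -0.0659, 0.0984]
orientation: [0.002, 0.596, 0.803, 0.0]
wrist_force: [-1.6, -0.5, 6.7]
grip_width: 0.613
```

Call:
step_arm(increments=[0,0,0,5,0,0,0,5,0,0,0,5,0,0,0,5,0,0,0,0])

```text
t: 6.63
eef_pos: [0.6245, -0.0671, 0.0978]
orientation: [0.002, 0.728, 0.686, 0.001]
wrist_force: [2.8, -4.1, 0.9]
grip_width: 0.6
```

Call:
step_arm(increments=[0,0,0,5,0,0,0,5,0,0,0,5,0,0,0,0])

```text
t: 6.97
eef_pos: [0.6244, -0.0682, 0.0977]
orientation: [0.003, 0.811, 0.585, 0.001]
wrist_force: [2.0, -8.2, -0.3]
grip_width: 0.602
```

```bash
python3 snap.py 2; python3 ang.py 2 wrist|sed -n 1,3p
python3 - <<'E'
import sys;sys.argv=["","2","wrist"]
import cv2,numpy as np
from workcell import env
print({k:np.round(v,3).tolist() for k,v in env.get_obs().items() if k in("ft_torque","wrist_force","joints")})
E
```

```text
cam [ 0.559 -0.046  0.24 ]
collar top centre px [[398.47180104 390.95000681]] mark [[410.77838959 447.62185355]]
ring top bbox [311.04290923 302.2830793 ] [489.51214262 484.96842335]
{'joints': [0.214, 0.766, -0.251, 1.694, 0.272, 0.71, 1.078], 'wrist_force': [2.282, -7.996, 0.649], 'ft_torque': [-0.031, -0.87, 0.601]}
```

View pics/wrist2.png

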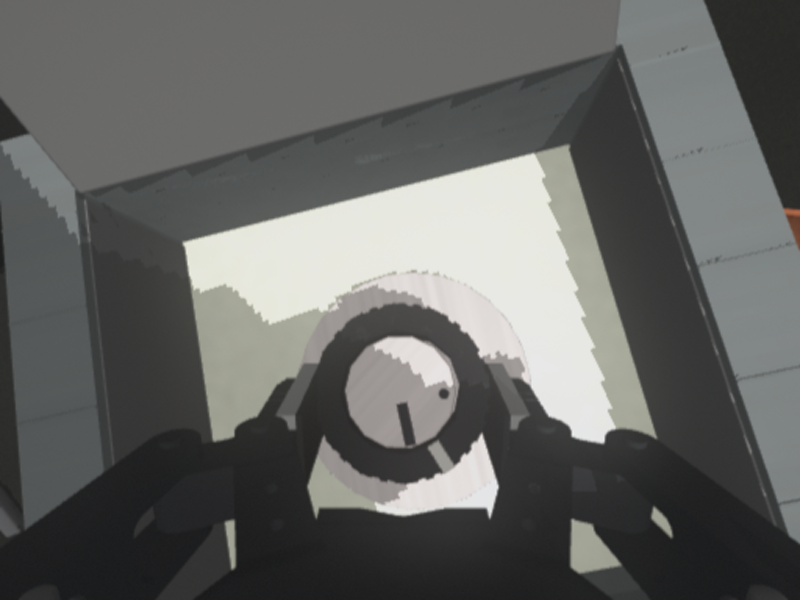

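```bash
cat > q.py <<'E'
from geo import *
import sys
k=sys.argv[1];c=dict(np.load(f"pics/wrist{k}.npz"))
O,X,Y,Z=[col(v)[0] for v in[(0,0,.015),(1,0,.015),(0,1,.015),(0,0,1.015)]];X,Y,Z=X-O,Y-O,Z-O
def pt(u):
    M=c["world_from_camera"];d=M[:3,:3]@[(u[0]-c["cx"])/c["fx"],-(u[1]-c["cy"])/c["fy"],-1];o=M[:3,3]
    p=o+d*((O-o)@Z)/(d@Z)-O;return np.array([p@X,p@Y])
v=[np.array(list(map(float,a.split(","))))/1.5625 for a in sys.argv[2:5]]
ce,m,p=map(pt,v);print("mm",ce*1e3,m*1e3,p*1e3)
a=lambda d:np.arctan2(d[1],d[0])
print("mark dir",a(m-ce),"radius",np.linalg.norm(p-ce),"q",1.3-a(p-ce)+a(m-ce),"q abs",1.3-a(p-ce))
E
python3 q.py 2 402,391 409,445 441,457; python3 q.py 1 403.1,196.6 402.6,216.6 427.1,215.7
```

```text
mm [0.23842685 1.02025465] [15.68034518 -0.34421883] [20.78684743  7.93831669]
mark dir -0.08813275763975674 radius 0.021681724353379984 q 0.8871155948656073 q abs 0.975248352505364
mm [0.30582407 0.92087776] [14.52158304  0.59776226] [13.86030817 17.10506115]
mark dir -0.02272547447552443 radius 0.021110467340700875 q 0.4036788288803568 q abs 0.4264043033558812
```

Call:
step_arm(increments=[0,0,0,0,0,0,0,0,0,0,0,0,0,0,0,0,0,0,0,-5], grip=0)

```text
t: 7.53
eef_pos: [0.6223, -0.0648, 0.0967]
orientation: [-0.0, 0.783, 0.622, -0.0]
wrist_force: [-0.6, 0.4, 0.2]
grip_width: 1.001
```

Call:
step_arm(increments=[0,0,0,-6,0,0,0,-6,0,0,0,-6,0,0,0,-6,0,0,0,-6])

```text
t: 7.95
eef_pos: [0.6223, -0.0651, 0.0966]
orientation: [-0.0, 0.594, 0.804, 0.0]
wrist_force: [-0.8, 0.6, 0.2]
grip_width: 1.001
```

Call:
step_arm(increments=[0,0,0,0,0,0,0,0,0,0,0,0,0,0,0,0,0,0,0,0], grip=255)

```text
t: 8.37
eef_pos: [0.6226, -0.0663, 0.0973]
orientation: [0.001, 0.597, 0.802, -0.0]
wrist_force: [-2.5, -1.7, 5.2]
grip_width: 0.615
```

Call:
step_arm(increments=[0,0,0,5,0,0,0,5,0,0,0,5,0,0,0,5,0,0,0,2])

```text
t: 8.78
eef_pos: [0.624, -0.0672, 0.0965]
orientation: [0.002, 0.74, 0.673, 0.001]
wrist_force: [4.0, -6.2, -4.9]
grip_width: 0.599
```

Call:
step_arm(increments=[0,0,0,0,0,0,0,0])

```text
t: 8.95
eef_pos: [0.6241, -0.0672, 0.0964]
orientation: [0.002, 0.739, 0.674, 0.001]
wrist_force: [3.7, -5.2, -3.8]
grip_width: 0.595
```

```bash
python3 snap.py 3
```

```text
(no output)
```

View pics/wrist3.png

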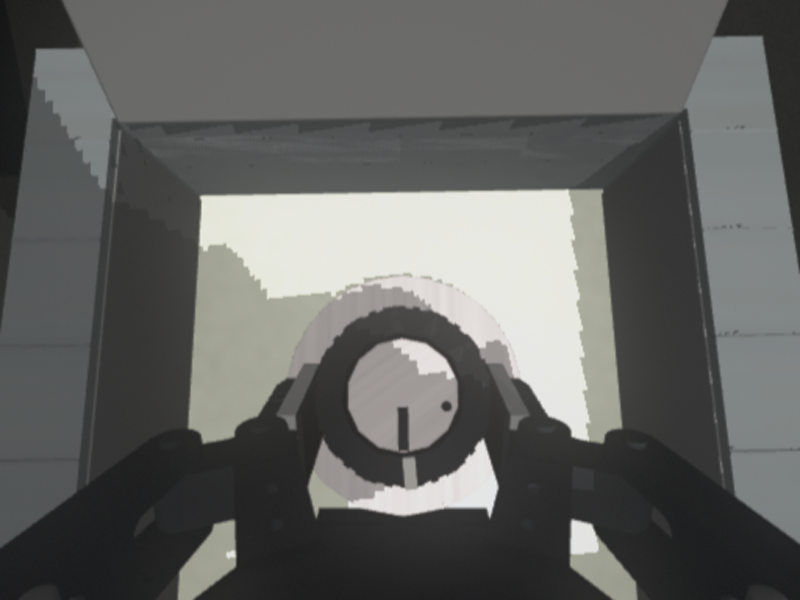

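Call:
step_arm(increments=[0,0,0,3,0,0,0,2,0,0,0,0,0,0,0,0])

```text
t: 9.43
eef_pos: [0.6244, -0.0675, 0.0961]
orientation: [0.002, 0.768, 0.641, 0.001]
wrist_force: [5.7, -5.8, -4.6]
grip_width: 0.598
```

Call:
step_arm(increments=[0,0,0,0,0,0,0,0,0,0,0,0,0,0,0,0,0,0,0,0], grip=0)

```text
t: 9.85
eef_pos: [0.6223, -0.065, 0.0966]
orientation: [-0.0, 0.767, 0.642, 0.0]
wrist_force: [0.4, 0.4, -0.1]
grip_width: 1.003
```

Call:
step_arm(increments=[0,0,-10,0,0,0,-20,0,0,0,-30,0,0,0,-30,0,0,0,0,0])

```text
t: 10.27
eef_pos: [0.6264, -0.0651, 0.1935]
orientation: [0.004, 0.767, 0.641, 0.004]
wrist_force: [1.6, 0.8, 0.3]
grip_width: 1.001
```

Call:
step_arm(increments=[0,0,0,0,0,0,0,0,0,0,0,0])

```text
t: 10.52
eef_pos: [0.6215, -0.0656, 0.1857]
orientation: [-0.001, 0.767, 0.641, -0.001]
wrist_force: [-0.1, 0.9, 0.1]
grip_width: 1.001
```

```bash
python3 snap.py 4
python3 - <<'E'
import cv2
a=cv2.imread("pics/wrist4.png");a=a[150:510,220:580]
cv2.imwrite("pics/c4.png",cv2.resize(a,(600,600),interpolation=cv2.INTER_CUBIC))
E
```

```text
(no output)
```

View pics/c4.png

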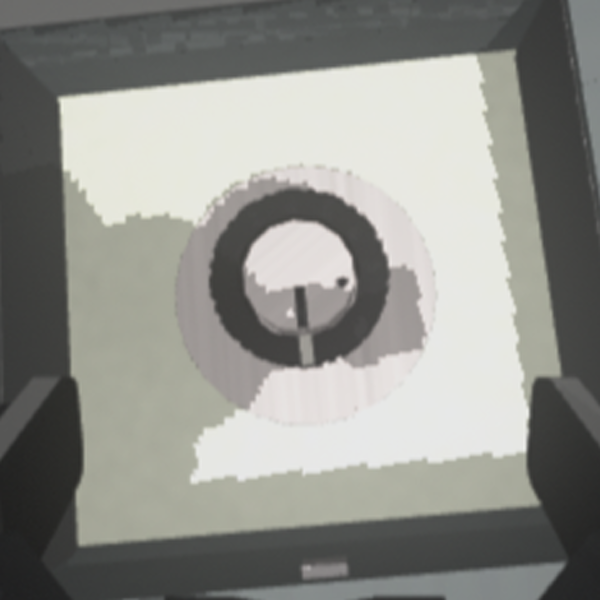

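View pics/scene4.png

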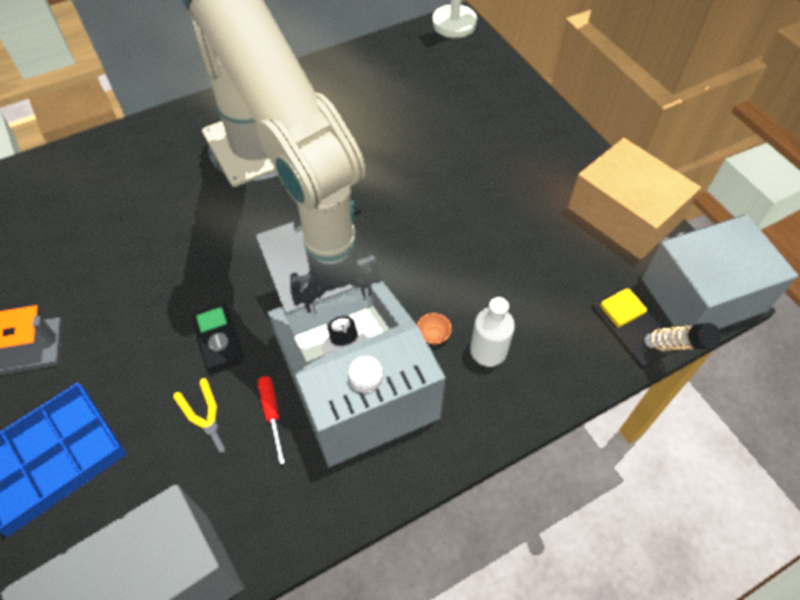

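```bash
python3 q.py 4 $(python3 -c "
f=lambda a,b:f'{220+a*.6},{150+b*.6}'
print(f(300,277),f(302.5,330),f(306.5,349))")
```

```text
mm [0.6979044 0.9421194] [16.08025832  0.23513357] [21.59251609  0.87082447]
mark dir -0.04592851326280937 radius 0.020894733322819554 q 1.2574835935388937 q abs 1.303412106801703
```

```bash
python3 -c "
from workcell import env
print(env.hand_in())"
```

```text
the job is handed in; nothing more can be done
None
```

I opened the flap and turned the collar to its locked mark, then handed the job in at about 10.7 s of robot time. No verdict was reported.

- **Flap:** I pressed its upper edge in with shut fingers to about 6 N. It let go as the tool withdrew and swung fully open; the last pictures show it still open.
- **Collar:** I turned it clockwise in two grips, then a further 5° of wrist roll after a check picture. It went from about 0.43 rad to 1.26 measured against the bar mark, or 1.30 measured against the fitted extractor axes. These two readings differ by 0.05 rad, but both lie inside 1.19–1.41.
- **Bystanders:** In the last scene picture, the other things on the bench look to be where they started. I compared this by eye and did not measure it.
- **Gripper:** It was open and about 90 mm above its grip height at hand-in, with the wrist force near zero.

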